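# Turn the mailing tube label-up for the scanner

### The arm

A 6-joint arm with a two-finger parallel gripper is mounted at the origin on the work surface. World frame = base frame: x ahead of the robot, y to its left, z up, the work surface at z = 0. Lengths are in m, angles in degrees, forces in N, time in s.
With the tool pointing down it reaches from about 0.4 to 0.825 m from the base axis. Payload 7 kg.
Tool frame: the origin (TCP) lies midway between the tips of the shut fingers; the grasp point (between the pads) lies 19 mm behind it; z points along the fingers, y is the line along which they close (so a half turn about z gives the same grasp; the last joint's range is limited). The gripper opens to 88 mm and grips with 3 to 60 N. Pads are 19 mm wide; open, the fingers measure 130 mm over their backs; the gripper's body (78 mm by 193 mm) begins 47 mm behind the grasp point.
Start: joints at [-60.155, 20.546, 0.682, 0, -70.136, -16.507], TCP at [0.156, -0.657, 0.227] pointing down, gripper open.
Joint ranges: [-176.03, 176.03], [-82.01, 121.73], [-58.28, 71.71], [-173.87, 95.51], [-174.79, -0.11], [-173.66, 173.66]. Speed limits (degrees/s): [136.94, 136.94, 172.46, 180, 180, 180].

### API

Orientations are given as a 3x3 rotation matrix whose columns are the frame's x, y, z axes.
In Python, from rig import robot gives the robot as it stands. Calls block until the motion is done:
- robot.goto(position, orientation): joint-space move of the TCP to a pose.
- robot.servo_line(position, ori=None, speed=0.15): straight line of the TCP; ori=None keeps the orientation; speed is the mean speed in m/s.
- robot.movej(angles): joint-space move.
- robot.move_gripper(opening): opening from 0.0 (shut) to 1.0 (fully open); the grip force is fixed at half the most; returns when the fingers have stopped.
- robot.dwell(seconds).
- robot.ik(position, orientation): joint angles nearest the present ones, or None.
- robot.grab_frame(name): name is "scene" or "top" or "wrist"; returns (picture, depth): 420x560x3 uint8, red, green, blue; 420x560 float32, m along the optical axis (not along the pixel's ray), 0 where there is no reading.
- robot.camera_info(name): a dict with "vfov" (degrees; the focal length in pixels is half the picture's height over the tangent of half this angle, whatever the lens; pixels are square), "cx", "cy" (the principal point, pixels), "k1" (the pictures are not rectified: a ray, as slopes to the right and down, at radius r is drawn at 1 + k1 r^2 times it, then the intrinsics apply), "view" (4x4, takes a point from world to camera coordinates); the wrist camera has in their place "T_tool_cam" (4x4, takes a point from camera to tool coordinates, whose origin is the TCP and whose axes are the flange's). Camera axes: x right, y down, z forward; pixel columns grow to the right and rows downward; lengths in m; the calibration is good to about 2 mm. A picture is of the moment at which its call begins: read the wrist's pose just before it. camera_info takes no time and is no camera call.
A pose or a line that the arm cannot do raises robot.Unreachable and nothing moves.
- robot.job_done(): hands the job in; it is judged then, once.
Readings, each from a call of its own:
- robot.read_t(): time.
- robot.read_qpos(): joint angles.
- robot.read_qvel(): joint speeds.
- robot.read_effort(): joint torques, N m.
- robot.read_position(): TCP position.
- robot.read_tcp_rot(): TCP orientation.
- robot.read_force(): force on the tool from outside, world axes, zero at the start.
- robot.read_ft_torque(): the same for the moment, N m.
- robot.read_grip_width(): opening from 0.0 (shut) to 1.0 (fully open).
- robot.read_finger_force(): force on a finger pad.
Only numpy, scipy, OpenCV 4.12 (cv2) and the standard library are available. Lean on these libraries where they do the work, as an engineer would, in place of code of your own. Each camera call takes 0.05 s, during which the arm holds its last target. There are 200 camera calls.

### The job

The mailing tube in the blue stock bin lies with its label turned away. Lift it out and lay it down on the black rubber mat, let go, and roll it along the mat until its label faces straight up; then take it again and set it down, without dropping it and with the label still facing straight up, across both V supports of the metal scanning stand, about centred, and let go. Leave everything else where it is.

Things in the scene. Friction and masses are not known exactly. Their poses are not given: they have to be found in the camera images.
- tube: closed cardboard mailing tube, diameter 40 mm, 180 mm long plus end caps adding 7 mm at each end; 0.1 to 0.25 kg; round, rolls freely but stays where it is let go. Origin at its centre, on its axis. Own z = along the tube; own +x points out through the middle of its label, so it points up when the label faces up. Starts in the bin with the label at least 70 degrees from up, to either side or underneath.
- tube_label (a point): middle of the tube's white paper label, on the surface, 20 mm from the axis. The label is 110 mm long, wraps 105 degrees of the circumference and has a black bar pattern at its middle. On each white end cap a small raised rib runs from the cap's centre towards the label's middle.
- bin: open blue stock bin, fixed, 230 x 190 mm, walls 36 mm high, floor 4 mm; origin under its middle, on the table. Own z is level, along its length and the tube in it; own -x is up. Two V supports inside, 55 mm either side of the middle, each 14 mm thick along the tube, carry the tube's axis 48 mm above the table; between them there is room for fingers either side of the tube.
- mat: black rubber mat, fixed, 200 (own x) x 250 (own y) x 3 mm thick; origin under its middle, on the table. Own z up. Lay the tube along own x and roll it along own y; a tube lying on it has its axis 23 mm above the table.
- stand: aluminium stand, fixed: base plate 150 (own x) x 120 (own y) x 8 mm, with two 90-degree V supports 55 mm either side of the middle along own x, each 14 mm thick along x, 58 mm wide, up to 51 mm above the table. A tube in them lies along own x, its axis 55 mm above the table, straight over the stand's middle. Origin under the middle of the base plate, on the table; own z up.
- tape: roll of packing tape lying flat, 90 mm across, 48 mm high; loose, not part of the job, leave it alone
- jar: glass jar with a lid, 64 mm across, 85 mm high; loose, not part of the job, leave it alone
- carton: small cardboard box, 80 x 110 x 60 mm high; loose, not part of the job, leave it alone
- short_tube: short thick plain cardboard tube standing on end, 64 mm across, 80 mm high; loose, not part of the job, leave it alone
- driver: screwdriver lying flat; loose, not part of the job, leave it alone
- label_roll: small roll of blank labels lying flat, 64 mm across, 40 mm high; loose, not part of the job, leave it alone
Mind the look-alikes: they are no part of the job. What is shaped like the tube but turquoise is not meant.

How it is judged:
By the outcome, as a careful person would: the job done as asked, in the order asked, and still so for the second after the job is handed in, with the robot touching nothing.
It also fails if it takes over 72 s, if anything falls off the work surface, if the arm or the gripper's body presses on something with over 40 N, if the wrist force passes 120 N, or if a joint passes its speed limit or range.

## Working session

There is one attempt and no reset: what is moved stays moved. The work goes in short steps, each a Python script; the robot and the scene stay as the last script left them, time stands still between calls to the robot, and variables do not carry over. Pictures are saved under pics/ and viewed, at most 10 in all, crops included, and the job is handed in when it is done.

```bash
mkdir -p pics; ls
cat > h.py <<'E'
import numpy as np, cv2, json
from rig import robot
def snap(n):
    if n=="wrist":
        p=np.array(robot.read_position());R=np.array(robot.read_tcp_rot())
    im,d=robot.grab_frame(n); c=robot.camera_info(n)
    if n=="wrist":
        T=np.eye(4);T[:3,:3]=R;T[:3,3]=p; W=T@np.array(c["T_tool_cam"])
    else: W=np.linalg.inv(np.array(c["view"]))
    f=210/np.tan(np.radians(c["vfov"]/2))
    v,u=np.mgrid[0:420,0:560].astype(float)
    K=np.array([[f,0,c["cx"]],[0,f,c["cy"]],[0,0,1]])
    x=(u-c["cx"])/f;y=(v-c["cy"])/f;a,b=x.copy(),y.copy()
    for _ in range(20):
        s=1+c["k1"]*(a*a+b*b);a=x/s;b=y/s
    P=np.stack([a*d,b*d,d],-1)@W[:3,:3].T+W[:3,3]
    P[d==0]=np.nan
    return im,d,P,W,(a,b)
def save(im,n,box=None,s=1):
    if box: im=im[box[1]:box[3],box[0]:box[2]]
    im=cv2.resize(im,None,fx=s,fy=s,interpolation=cv2.INTER_CUBIC)
    cv2.imwrite(f"pics/{n}.png",im[:,:,::-1])
E
python3 - <<'E'
from h import *
im,d,P,W,_=snap("top");save(im,"top",s=1.42);np.save("P_top.npy",P)
print(robot.read_t(),W.round(3),robot.read_tcp_rot())
im,d,P,W,_=snap("scene");save(im,"scene",s=1.42);np.save("P_scene.npy",P);print(W.round(3))
E
```

```text
pics
0.05 [[-0.026 -0.991  0.13   0.253]
 [-1.     0.027  0.006  0.004]
 [-0.01  -0.13  -0.991  1.685]
 [ 0.     0.     0.     1.   ]] [[-9.73053209e-01 -2.30580114e-01 -5.13089841e-04]
 [-2.30580644e-01  9.73051953e-01  1.56928262e-03]
 [ 1.37417707e-04  1.64530407e-03 -9.99998637e-01]]
[[ 0.558  0.613 -0.559  1.272]
 [ 0.83  -0.406  0.382 -0.505]
 [ 0.007 -0.677 -0.736  1.112]
 [ 0.     0.     0.     1.   ]]
```

View pics/top.png

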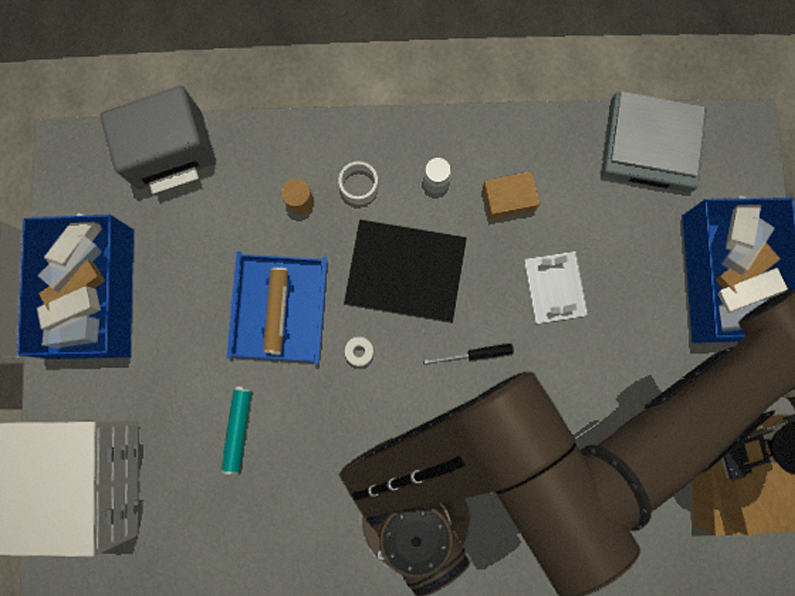

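View pics/scene.png

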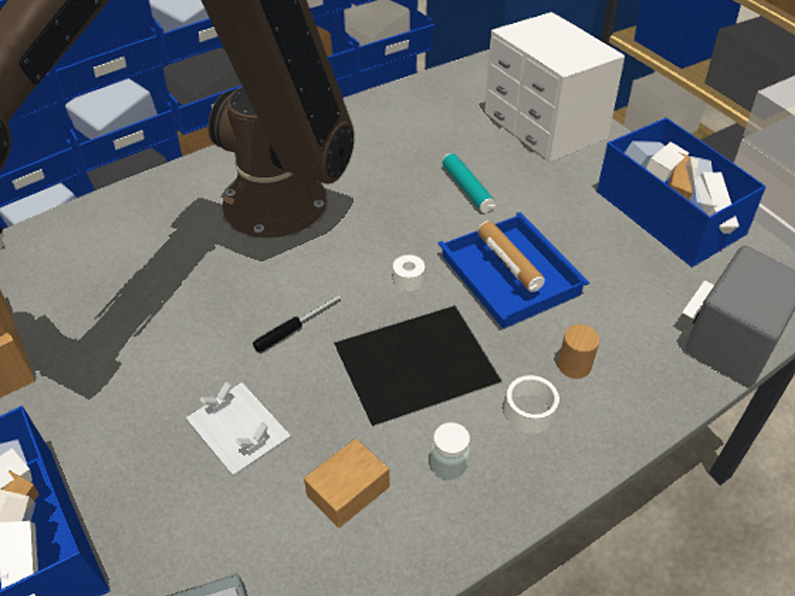

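Top view (1.42x): cardboard tube in the blue bin runs (281,268)–(273,354), label just visible on its right (−y) side; mat corners (359,220), (466,237), (455,322), (345,304); stand plate corners (525,259), (577,251), (586,317), (536,323). The scene view confirms it: label towards the mat side, ribs on the end caps.

Run:
```python
from h import *
P=np.load("P_top.npy")
im=cv2.imread("pics/top.png");im=cv2.resize(im,(560,420),interpolation=cv2.INTER_AREA)
def rect(mask,n):
    q=P[mask];q=q[np.isfinite(q).all(1)]
    r=cv2.minAreaRect(q[:,:2].astype(np.float32)*1000);print(n,[np.round(x,1) for x in r],len(q),"z",np.nanmedian(q[:,2]).round(4));return q
v,u=np.mgrid[0:420,0:560]
def box(a,b,c,d):return (u>a/1.42)&(u<c/1.42)&(v>b/1.42)&(v<d/1.42)
g=im.max(2)
rect(box(340,212,472,330)&(g<50)&(abs(P[...,2])<.02),"mat")
rect(box(515,240,600,335)&(P[...,2]>.004)&(g>120),"stand")
rect(box(515,240,600,335)&(P[...,2]>.03),"vs")
hsv=cv2.cvtColor(im,cv2.COLOR_BGR2HSV)
q=rect(box(220,240,335,375)&(hsv[...,1]>130)&(abs(hsv[...,0].astype(int)-110)<15),"bin")
q=rect(box(250,255,300,365)&(P[...,2]>.050),"tube");print(np.percentile(q[:,2],[50,95,99]))
```

```text
mat [array([552.7,  10.3]), array([250. , 199.7]), np.float64(78.8)] 4601 z 0.0032
stand [array([ 502.8, -330.9]), array([151.6, 123.9]), np.float64(8.4)] 1337 z 0.0094
vs [array([ 503.7, -329.6]), array([125.1,  54.9]), np.float64(7.7)] 135 z 0.0439
bin [array([471.1, 298. ]), array([208.1, 238.4]), np.float64(84.3)] 3817 z 0.0064
tube [array([461.4, 300. ]), array([ 46.9, 191.1]), np.float64(82.6)] 768 z 0.0645
[0.06451359 0.07222887 0.0758347 ]
```

```bash
cat >> h.py <<'E'
def R(a,tilt=0):
    a=np.radians(a);c,s=np.cos(a),np.sin(a)
    return np.array([[-c,-s,0],[-s,c,0],[0,0,-1.]])
E
python3 - <<'E'
from h import *
print(np.array(robot.camera_info("wrist")["T_tool_cam"]).round(3),robot.camera_info("wrist")["vfov"])
robot.goto([.471,.299,.26],R(-6)); print(robot.read_t(),robot.read_qpos())
im,d,P,W,_=snap("wrist");save(im,"w1",s=1.42);np.savez("w1.npz",im=im,P=P,W=W)
print(W.round(3))
m=(P[...,2]>.056)&(P[...,2]<.075)&(abs(P[...,1]-.3)<.05)&(abs(P[...,0]-.47)<.12)
q=P[m];r=cv2.minAreaRect(q[:,:2].astype(np.float32)*1000);print(r,len(q),np.percentile(q[:,2],[50,99]))
E
```

```text
[[-0.001 -0.96  -0.281  0.075]
 [ 1.    -0.001 -0.    -0.   ]
 [ 0.    -0.281  0.96  -0.159]
 [ 0.     0.     0.     1.   ]] 64.18978295070804
3.6083 [ 5.24645378e+01  8.35045579e+00 -1.13159769e+01  3.13211432e-03
 -7.03403705e+01 -1.48506883e+02]
[[ 0.106  0.954  0.28   0.397]
 [ 0.994 -0.102 -0.03   0.306]
 [-0.     0.281 -0.96   0.419]
 [ 0.     0.     0.     1.   ]]
((464.29437255859375, 296.0885925292969), (38.02451705932617, 185.66342163085938), 84.57405853271484) 5766 [0.06613153 0.06962684]
```

View pics/w1.png

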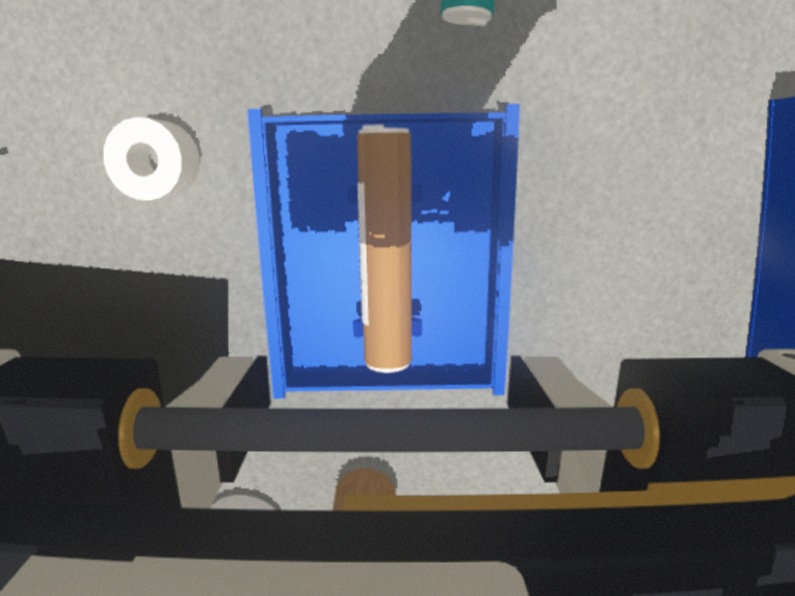

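Wrist view: tube (365–410, 128–370) lies along the bin, with a label sliver at its left (−y) side, x≈362, y 185–322. Size, height (top 68 mm) and bin position agree.

```bash
cat >> h.py <<'E'
def look(c,a,h,name=None):
    """label angle from up about tube axis: + = toward left-hand normal (+y side). c: guess xy of axis, a axis deg, h axis height"""
    im,d,P,W,(xa,ya)=snap("wrist")
    t=np.array([np.cos(np.radians(a)),np.sin(np.radians(a))]);n=np.array([-t[1],t[0]])
    q=P[...,:2]-np.array(c);s=q@t;l=q@n;z=P[...,2]-h
    m=(abs(s)<.11)&(abs(l)<.03)&(z>0.0)&(z<.027)
    # fit axis line & height via least squares circle of known radius over the tube's middle
    from scipy.optimize import least_squares
    mm=m&(abs(s)<.085)
    f=lambda p:np.hypot(l[mm]-p[0]-p[1]*s[mm],z[mm]-p[2])-.02
    p=least_squares(f,[0,0,0],loss="soft_l1",f_scale=.001).x
    g=im.astype(int);white=(g.min(2)>0)&((g[...,0]-g[...,2])<.22*g[...,0])
    phi=np.degrees(np.arctan2(l-p[0]-p[1]*s,z-p[2]))
    lm=m&(abs(s)<.06)
    bins=np.arange(-100,101,4);tot=np.histogram(phi[lm],bins)[0];w=np.histogram(phi[lm&white],bins)[0]
    st=s[m&(z>.01)];ce=c+t*(np.percentile(st,.5)+np.percentile(st,99.5))/2+n*p[0]
    print("axis off mm/deg/h",(p[0]*1e3).round(2),np.degrees(p[1]).round(2),(p[2]*1e3).round(2),"ends",np.percentile(st,[.5,99.5]).round(4),"ctr",ce.round(4))
    print("label frac",[(int(b)+2,round(x/y,2)) for b,x,y in zip(bins,w,tot) if y>8])
    if name: save(im,name,s=1.42)
    return im,P,s,l,z,phi,m,p
E
python3 - <<'E'
from h import *
look(np.array([.4655,.297]),-5.4,.048)
E
```

```text
axis off mm/deg/h -0.38 0.28 0.44 ends [-0.0931  0.09  ] ctr [0.4639 0.2968]
label frac [(-86, np.float64(1.0)), (-78, np.float64(1.0)), (-74, np.float64(0.96)), (-70, np.float64(0.92)), (-66, np.float64(0.94)), (-62, np.float64(0.95)), (-58, np.float64(0.91)), (-54, np.float64(0.93)), (-50, np.float64(0.86)), (-46, np.float64(0.33)), (-42, np.float64(0.0)), (-38, np.float64(0.0)), (-34, np.float64(0.0)), (-30, np.float64(0.0)), (-26, np.float64(0.0)), (-22, np.float64(0.0)), (-18, np.float64(0.0)), (-14, np.float64(0.0)), (-10, np.float64(0.0)), (-6, np.float64(0.0)), (-2, np.float64(0.0)), (2, np.float64(0.0)), (6, np.float64(0.0)), (10, np.float64(0.0)), (14, np.float64(0.0)), (18, np.float64(0.0)), (22, np.float64(0.0)), (26, np.float64(0.0)), (30, np.float64(0.0)), (34, np.float64(0.0)), (38, np.float64(0.0)), (42, np.float64(0.0)), (46, np.float64(0.0)), (50, np.float64(0.0)), (54, np.float64(0.0)), (58, np.float64(0.0)), (62, np.float64(0.02)), (66, np.float64(0.14)), (70, np.float64(0.31)), (74, np.float64(1.0)), (78, np.float64(1.0)), (82, np.float64(1.0))]
```

```bash
python3 - <<'E'
from h import *
z=np.load("w1.npz");im,P=z["im"].astype(int),z["P"]
t=np.array([np.cos(np.radians(-5.2)),np.sin(np.radians(-5.2))]);n=np.array([-t[1],t[0]]);q=P[...,:2]-[.4655,.2967];s=q@t;l=q@n
phi=np.degrees(np.arctan2(l,P[...,2]-.048));w=(im[...,0]-im[...,2])<.22*im[...,0]
m=w&(phi<-52)&(phi>-75)&(abs(s)<.08)&(P[...,2]>.05)&(P[...,2]<.07)&(abs(l)<.025)
print(np.percentile(s[m],[.5,2,98,99.5]),m.sum())
E
python3 - <<'E'
from h import *
a=-5.2;c=[.466,.2967]
robot.goto([*c,.15],R(a));robot.servo_line([*c,.033],speed=.12)
robot.move_gripper(0);print(robot.read_grip_width()*88,robot.read_finger_force(),robot.read_force())
robot.servo_line([*c,.16],speed=.15);print(robot.read_grip_width()*88,robot.read_force(),robot.read_t())
E
```

```text
[-0.06378726 -0.05522481  0.05378625  0.0683149 ] 288
39.32020707883801 29.999936521053314 [-0.25272884  0.97128194 -0.45242684]
39.149438201251144 [ 0.05126903 -0.7958713  -2.34171238] 7.1833
```

```bash
cat >> h.py <<'E'
MA=-11.2;MC=np.array([.5527,.0103]);MN=np.array([-np.sin(np.radians(MA)),np.cos(np.radians(MA))])
def mp(y,z):return [*(MC+MN*y),z]
E
python3 - <<'E'
from h import *
robot.goto(mp(-.02,.16),R(MA));robot.servo_line(mp(-.02,.03),speed=.12);robot.servo_line(mp(-.02,.0082),speed=.04)
print(robot.read_force());robot.move_gripper(.62);robot.dwell(.2)
print(robot.read_grip_width()*88,robot.read_force(),robot.read_qpos()[5])
robot.servo_line(mp(-.02+.007+.031,.0085),speed=.05);robot.dwell(.3)
print(robot.read_position(),robot.read_finger_force())
robot.servo_line(mp(.018-.007,.0085),speed=.04)
robot.servo_line(mp(.011,.16),speed=.15)
robot.servo_line(mp(.011,.24),speed=.2)
look(np.array(mp(.011,0)[:2]),MA,.023,"m1");print(robot.read_t())
E
```

```text
[-2.90740177  0.23403812  2.22352665]
54.63887366016031 [ 0.00904701 -0.4306272  -0.35777471] -120.6805207103624
[0.55615023 0.02773755 0.0085017 ] 0.0
axis off mm/deg/h -6.08 -0.02 0.89 ends [-0.0957  0.0893] ctr [0.5505 0.0158]
label frac [(-86, np.float64(1.0)), (-82, np.float64(0.79)), (-78, np.float64(0.89)), (-74, np.float64(0.96)), (-70, np.float64(0.97)), (-66, np.float64(0.9)), (-62, np.float64(0.96)), (-58, np.float64(0.92)), (-54, np.float64(0.96)), (-50, np.float64(0.92)), (-46, np.float64(0.93)), (-42, np.float64(0.94)), (-38, np.float64(0.93)), (-34, np.float64(0.95)), (-30, np.float64(0.94)), (-26, np.float64(0.92)), (-22, np.float64(0.93)), (-18, np.float64(0.94)), (-14, np.float64(0.95)), (-10, np.float64(0.94)), (-6, np.float64(0.94)), (-2, np.float64(0.91)), (2, np.float64(0.95)), (6, np.float64(0.93)), (10, np.float64(0.94)), (14, np.float64(0.94)), (18, np.float64(0.93)), (22, np.float64(0.93)), (26, np.float64(0.79)), (30, np.float64(0.0)), (34, np.float64(0.0)), (38, np.float64(0.0)), (42, np.float64(0.0)), (46, np.float64(0.0)), (50, np.float64(0.0)), (54, np.float64(0.0)), (58, np.float64(0.0)), (62, np.float64(0.0)), (66, np.float64(0.0)), (70, np.float64(0.0)), (74, np.float64(0.0)), (78, np.float64(0.0)), (82, np.float64(0.0))]
14.3417
```

View pics/m1.png

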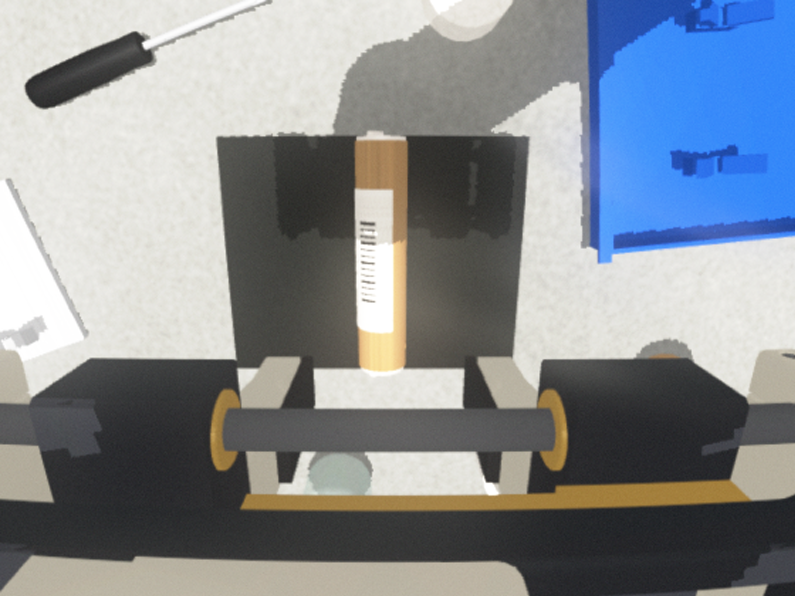

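Label now faces up-left: its edge is 28° to the right, so its middle is at −24.5°. About 8.5 mm more roll is needed, and I'll watch it at close range.

```bash
python3 - <<'E'
s=open('h.py').read()
s=s.replace("def look(c,a,h,name=None):","def look(c,a,h,name=None,smax=.085,verbose=False):").replace("mm=m&(abs(s)<.085)","m&=(s<smax);mm=m&(abs(s)<.085)")
s=s.replace('print("label frac"','if verbose: print("label frac"')
s=s.replace('    if name: save','''    fr=np.where(tot>8,w/np.maximum(tot,1),np.nan)
    for i in range(len(fr)-1):
        if fr[i]>.5 and fr[i+1]<=.5: e=bins[i]+2+4*(fr[i]-.46)/(fr[i]-fr[i+1]); print("right edge",round(e,1),"-> mid",round(e-52.5,1))
        if fr[i]<=.5 and fr[i+1]>.5: e=bins[i+1]+2-4*(fr[i+1]-.46)/(fr[i+1]-fr[i]); print("left edge",round(e,1),"-> mid",round(e+52.5,1))
    if name: save''')
open('h.py','w').write(s)
E
python3 - <<'E'
from h import *
L=lambda y,**k:look(np.array(mp(y,0)[:2]),MA,.023,**k)
L(.0049)
robot.goto(mp(.005,.1),R(MA));robot.servo_line(mp(.005,.0085),speed=.1)
L(.005,smax=-.02)
robot.servo_line(mp(.017,.0085),speed=.05);robot.dwell(.2)
L(.008,smax=-.02,name="m2")
print(robot.read_t())
E
```

```text
axis off mm/deg/h 0.01 -0.03 0.85 ends [-0.0954  0.084 ] ctr [0.548  0.0162]
right edge 27.5 -> mid -25.0
axis off mm/deg/h -0.55 -0.56 0.81 ends [-0.0977 -0.0205] ctr [0.4956 0.0261]
right edge 26.6 -> mid -25.9
axis off mm/deg/h 15.21 0.26 0.83 ends [-0.0975 -0.0205] ctr [0.4993 0.0445]
left edge -40.3 -> mid 12.2
16.7667
```

Run:
```python
from h import *
L=lambda y,**k:look(np.array(mp(y,0)[:2]),MA,.023,**k)
L(.02,smax=-.02,name="m2");robot.dwell(.3);L(.02,smax=-.02)
print(robot.read_t(),robot.read_grip_width()*88)
```

```text
axis off mm/deg/h 3.43 0.48 0.86 ends [-0.0974 -0.0205] ctr [0.4994 0.0447]
left edge -40.6 -> mid 11.9
axis off mm/deg/h 3.38 0.44 0.85 ends [-0.0974 -0.0205] ctr [0.4994 0.0447]
left edge -40.4 -> mid 12.1
17.1667 54.60570159985872
```

View pics/m2.png

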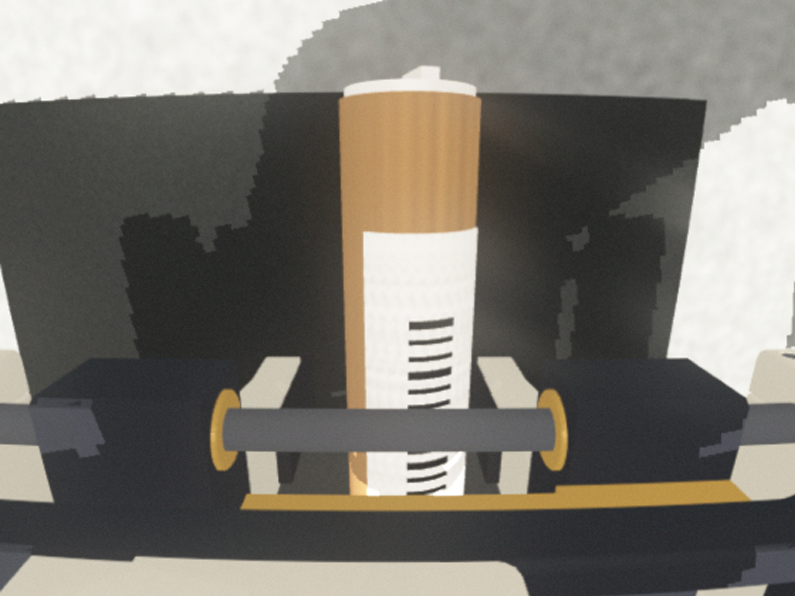

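Run:
```python
from h import *
L=lambda y,**k:look(np.array(mp(y,0)[:2]),MA,.023,**k)
robot.servo_line(mp(.0233,.0085),speed=.02);L(.0233,smax=-.02)
robot.move_gripper(.49);robot.dwell(.2);print(robot.read_grip_width()*88)
L(.0233,smax=-.02)
robot.servo_line(mp(.0185,.0085),speed=.01);robot.dwell(.3)
L(.0193,smax=-.02);print(robot.read_t())
```

```text
axis off mm/deg/h 0.09 0.44 0.85 ends [-0.0977 -0.0205] ctr [0.4992 0.0447]
left edge -40.7 -> mid 11.8
43.01237382051387
axis off mm/deg/h 0.1 0.46 0.85 ends [-0.0978 -0.0205] ctr [0.4992 0.0447]
left edge -40.6 -> mid 11.9
axis off mm/deg/h 0.55 0.26 0.89 ends [-0.0975 -0.0204] ctr [0.4987 0.0412]
left edge -51.6 -> mid 0.9
right edge 68.7 -> mid 16.2
19.4
```

Run:
```python
from h import *
L=lambda y,**k:look(np.array(mp(y,0)[:2]),MA,.023,**k)
robot.move_gripper(.62);robot.servo_line(mp(.0197,.0085),speed=.01);robot.servo_line(mp(.0197,.1),speed=.12)
robot.servo_line(mp(.0197,.2),speed=.2)
im,P,s,l,z,phi,m,p=L(.0197,name="m3")
# dark bar centre
b=m&(abs(s)<.035)&(im.max(2)<130)&(abs(phi)<40)
for lo,hi in((-.035,0),(0,.035)):
    k=b&(s>lo)&(s<hi);print("bar phi",np.percentile(phi[k],[3,50,97]).round(1),k.sum())
print(robot.read_t())
save(im,"m3",box=(180,60,380,300),s=2.5)
```

```text
axis off mm/deg/h -0.04 0.0 0.98 ends [-0.0954  0.0839] ctr [0.5509 0.0307]
left edge -53.4 -> mid -0.9
right edge 70.7 -> mid 18.2
bar phi [-8.4  6.3 21.3] 46Traceback (most recent call last):
  File "<stdin>", line 9, in <module>
    return _quantile_unchecked(
        a, q, axis, out, overwrite_input, method, keepdims, weights)
    return _ureduce(a,
                    func=_quantile_ureduce_func,
    ...<5 lines>...
                    overwrite_input=overwrite_input,
                    method=method)
    r = func(a, **kwargs)
    result = _quantile(arr,
                       quantiles=q,
    ...<2 lines>...
                       out=out,
                       weights=wgt)
    slices_having_nans = np.isnan(arr[-1, ...])
                                  ~~~^^^^^^^^^
IndexError: index -1 is out of bounds for axis 0 with size 0
```

View pics/m3.png

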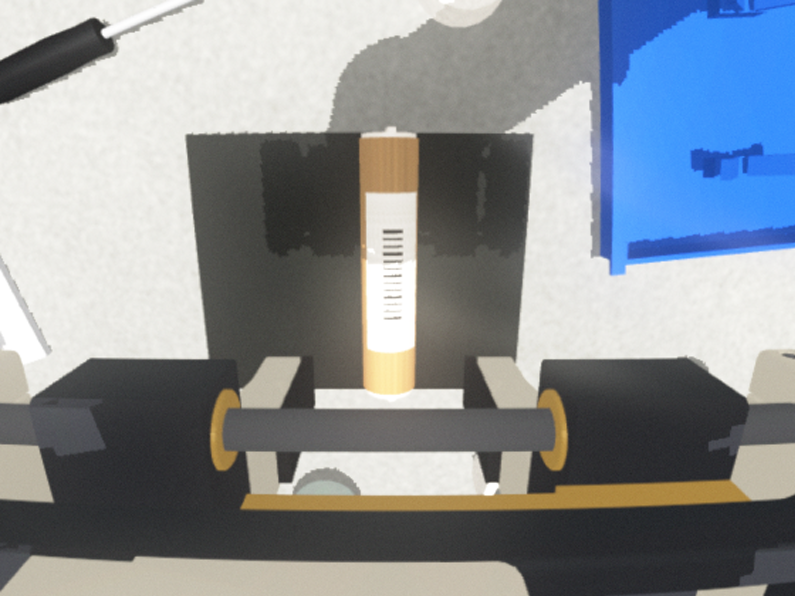

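Viewed from above, the label spans x 366–417 on a tube at 361–418, and the bars are centred at x≈393 against the tube's 389.5. The bars and both edges agree on about +7°, so the label is wider than my one-edge assumption. I'll roll back 2.5 mm.

```bash
cat >> h.py <<'E'
def bars(o):
    im,P,s,l,z,phi,m,p=o
    g=im.mean(2);b0=np.arange(-.045,.046,.0025);out=[]
    for a in b0:
        k=m&(s>=a)&(s<a+.0025)&(abs(phi)<45)
        if k.sum()<15: continue
        h=np.percentile(g[k],80);dk=k&(g<.75*h)
        if dk.sum()>4: out.append((phi[dk].min()+phi[dk].max())/2)
    print("bars mid",np.round(np.median(out),1),len(out),np.round(np.std(out),1))
E
python3 - <<'E'
from h import *
L=lambda y,**k:look(np.array(mp(y,0)[:2]),MA,.023,**k)
bars(L(.0197))
robot.servo_line(mp(.0197,.0085),speed=.15)
robot.move_gripper(.49);robot.dwell(.1)
# contact when tool moves ~1.5 mm, then 2.5 mm of roll (earlier 4.8 mm gave ~11.5 deg = 4.0 mm)
robot.servo_line(mp(.0197-.0039,.0085),speed=.01);robot.dwell(.3)
o=L(.0165,smax=-.02);bars(o)
robot.move_gripper(.62);robot.servo_line(mp(.0168,.0085),speed=.01);robot.servo_line(mp(.0168,.2),speed=.15)
o=L(.0168);bars(o);print(robot.read_t())
save(o[0],"m4",box=(235,85,315,285),s=3)
E
```

```text
axis off mm/deg/h -0.03 -0.01 0.95 ends [-0.0957  0.084 ] ctr [0.5508 0.0307]
left edge -53.6 -> mid -1.1
right edge 71.2 -> mid 18.7
bars mid 7.2 14 1.9
axis off mm/deg/h 0.04 -0.0 0.89 ends [-0.0973 -0.0204] ctr [0.4982 0.0379]
left edge -60.2 -> mid -7.7
right edge 57.8 -> mid 5.3
bars mid -1.1 6 0.5
axis off mm/deg/h -0.2 0.0 0.97 ends [-0.0955  0.0837] ctr [0.5501 0.0277]
left edge -64.2 -> mid -11.7
right edge 60.1 -> mid 7.6
bars mid -1.1 12 0.8
26.925
```

View pics/m4.png

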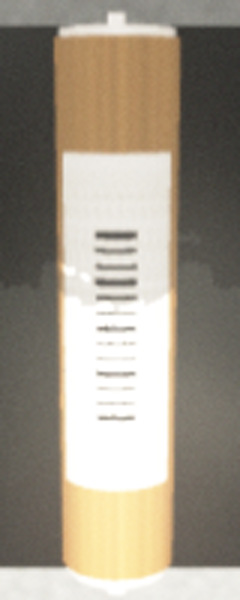

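Label, bars (centre −1°) and ribs are now symmetric about the top. Next I'll measure the stand closely before picking the tube up.

Run:
```python
from h import *
robot.goto([.503,-.330,.26],R(8));robot.dwell(.1)
im,d,P,W,_=snap("wrist");save(im,"st",s=1.42);print(robot.read_t(),robot.read_qpos()[5])
q=P-[.503,-.330,0]
near=(abs(q[...,0])<.1)&(abs(q[...,1])<.09)
for n,m in (("plate",near&(abs(P[...,2]-.009)<.0035)&(im.min(2)>110)),("all",near&(P[...,2]>.005)),("vs",near&(P[...,2]>.015)&(P[...,2]<.06)),("tops",near&(P[...,2]>.044)&(P[...,2]<.06))):
    r=cv2.minAreaRect(P[m][:,:2].astype(np.float32)*1000);print(n,r,m.sum(),np.nanmedian(P[m][:,2]))
```

```text
28.4417 -67.35030406982455
plate ((506.324462890625, -331.97021484375), (149.5423583984375, 120.81678771972656), 7.796206951141357) 9998 0.008466194789110926
all ((505.61541748046875, -327.0238342285156), (149.39877319335938, 169.7542266845703), 7.906914710998535) 95506 0.349826345291205
vs ((506.4333190917969, -331.7847595214844), (123.70988464355469, 57.76491928100586), 7.3365960121154785) 1442 0.04072497979419751
tops ((506.4259948730469, -332.17181396484375), (123.25482177734375, 57.80775833129883), 7.716257572174072) 566 0.04901782483336084
```

View pics/st.png

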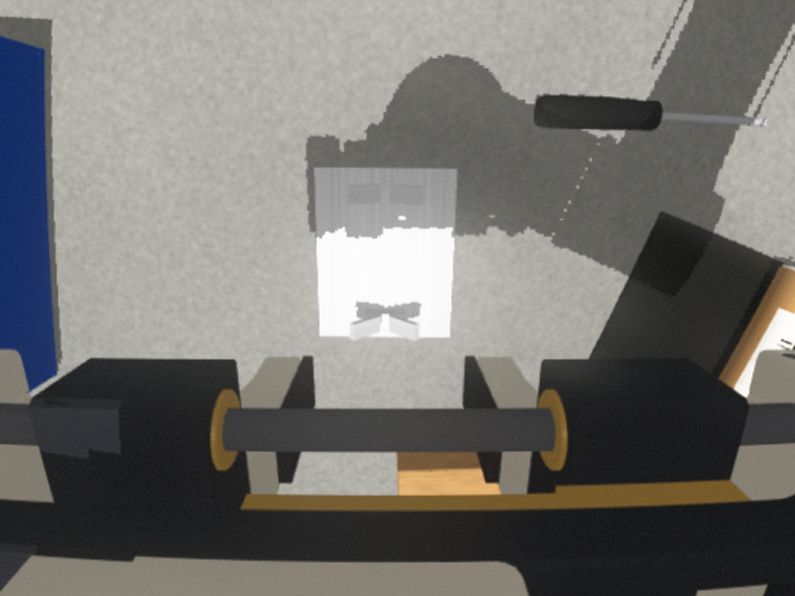

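Stand view: plate (315–457, 168–337), V supports at rows 193 and 322. Its size fits exactly (149.5 × 121 mm), with centre (0.5064, −0.3320) and angle 7.8°. Now I'll pick up the tube.

Run:
```python
from h import *
robot.goto(mp(.0166,.1),R(MA));robot.servo_line(mp(.0166,.0085),speed=.1)
L=lambda y,**k:look(np.array(mp(y,0)[:2]),MA,.023,**k)
bars(L(.0166,smax=-.02))
robot.move_gripper(0);print(robot.read_grip_width()*88,robot.read_force())
bars(L(.0166,smax=-.02))
robot.servo_line(mp(.0166,.15),speed=.12);robot.dwell(.2)
bars(look(np.array(mp(.0166,0)[:2]),MA,.1645,smax=-.02));print(robot.read_t())
```

```text
axis off mm/deg/h -0.01 0.03 0.89 ends [-0.0968 -0.0205] ctr [0.4984 0.038 ]
left edge -60.5 -> mid -8.0
right edge 58.2 -> mid 5.7
bars mid -1.4 6 0.4
39.60762600449765 [-0.22674294  0.51838229  3.79312909]
axis off mm/deg/h 0.03 0.02 0.85 ends [-0.0971 -0.0205] ctr [0.4982 0.038 ]
left edge -60.4 -> mid -7.9
right edge 57.2 -> mid 4.7
bars mid -1.3 6 0.3
axis off mm/deg/h -0.23 0.0 -0.15 ends [-0.0975 -0.0205] ctr [0.498  0.0378]
left edge -60.6 -> mid -8.1
right edge 57.6 -> mid 5.1
bars mid -1.3 6 0.5
33.0667
```

Run:
```python
from h import *
A=7.8;C=[.5064,-.3320]
robot.goto([*C,.18],R(A));robot.servo_line([*C,.06],speed=.12);robot.dwell(.1);f0=np.array(robot.read_force())
z=.044
robot.servo_line([*C,z],speed=.03)
while z>.0395:
    f=np.array(robot.read_force())-f0
    if f[2]>3: break
    z-=.0005;robot.servo_line([*C,z],speed=.02)
print("z",z,f,robot.read_t())
bars(look(np.array(C),A,.055,smax=-.02))
robot.move_gripper(.75);robot.dwell(.3)
bars(look(np.array(C),A,.055,smax=-.02))
robot.servo_line([*C,.24],speed=.15);robot.dwell(.3)
o=look(np.array(C),A,.055);bars(o);save(o[0],"fin",s=1.42);print(robot.read_t(),robot.read_force())
```

```text
z 0.040499999999999994 [-2.48675833  2.80649361  7.69554685] 38.1083
axis off mm/deg/h -0.32 -0.03 1.16 ends [-0.0973 -0.0205] ctr [ 0.4481 -0.3403]
right edge -81.3 -> mid -133.8
left edge -60.1 -> mid -7.6
right edge 57.0 -> mid 4.5
left edge 77.4 -> mid 129.9
bars mid -1.2 6 0.5
axis off mm/deg/h -0.12 -0.21 0.86 ends [-0.0971 -0.0204] ctr [ 0.4482 -0.3401]
left edge -60.0 -> mid -7.5
right edge 57.7 -> mid 5.2
left edge 76.5 -> mid 129.0
bars mid -0.9 6 0.4
axis off mm/deg/h -0.09 -0.22 0.92 ends [-0.0955  0.0838] ctr [ 0.5006 -0.3329]
right edge -76.9 -> mid -129.4
left edge -60.6 -> mid -8.1
right edge 58.8 -> mid 6.3
left edge 75.8 -> mid 128.3
bars mid -0.9 22 0.9
41.025 [-0.7306525  -0.15133086  0.01952073]
```

View pics/fin.png

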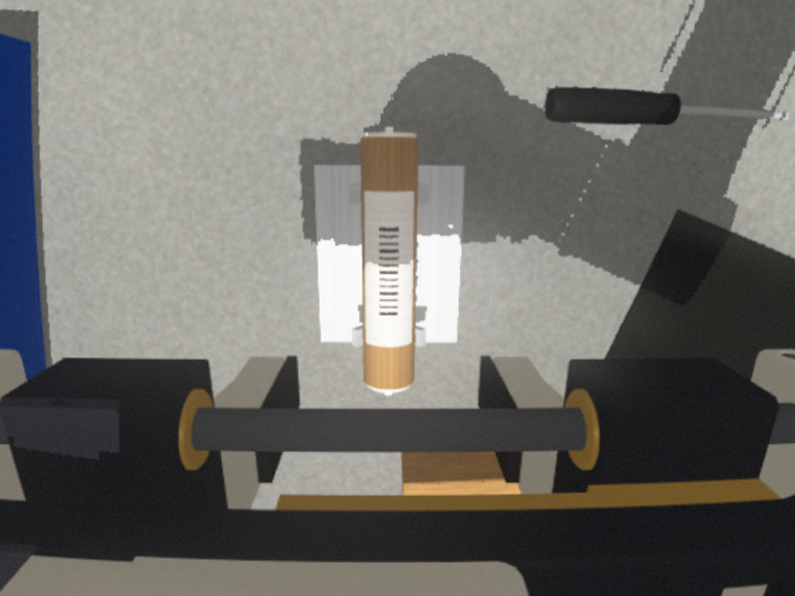

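The tube (362–417, 133–390) lies centred across both V supports. Its bars are centred at x≈389, straight up, and the gripper is clear, so I'm handing it in.

```bash
python3 -c "
from rig import robot
print(robot.job_done())"
```

```text
the job is handed in; nothing more can be done
None
```

The tube lies centred across both V supports with its label facing up, about 1° off by the wrist camera; it was rolled on the mat first, and the job was handed in at about 41 s of robot time.

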